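# Raise a bench magnifier to its second rung

## Robot

A 6-joint arm with a two-finger parallel gripper is mounted at the origin on the work surface. World frame = base frame: x ahead of the robot, y to its left, z up, the work surface at z = 0. Lengths are in m, angles in rad, forces in N, time in s.
With the tool pointing down it reaches from about 0.375 to 0.975 m from the base axis. Payload 3.8 kg.
Tool frame: the origin (TCP) lies at the very end of the fingers, on their centre line; the grasp point (between the pads) lies behind it (bot.tcp_to_grasp is the y of the grasp point in the tool frame, in m); y points along the fingers, z is the direction in which the jaws open and shut, and the axes are right-handed (so a half turn about y gives the same grasp; the last joint's range is limited). The gripper opens to 85 mm and grips with 20 to 120 N. Pads are 22 mm wide; open, the fingers measure 114 mm over their backs; the gripper's body (76 mm by 85 mm) begins 54 mm behind the grasp point. The pads swing forward as they close: fully open they stand 13 mm farther back than shut.
Start: joints at [-1.282, 0.264, 1.604, -0, 1.274, -0.037], TCP at [0.216, -0.639, 0.199] pointing down, gripper open.
Joint ranges: [-2.63, 2.63], [-0.94, 2.18], [0.31, 2.57], [-1.31, 4.45], [0, 2.66], [-2.55, 2.55]. Speed limits (rad/s): [2.57, 2.57, 3.14, 3.14, 3.14, 3.14].

## Interface

Orientations are given as a rotation vector (axis times angle).
In Python, from workcell import bot, optics, workorder gives the robot as it stands.
- The arm moves only by the shell command python3 -m handwheel 'ROWS' [FORCE]. ROWS is JSON, a list of rows, each a list of 7 numbers: the shift along the tool's x, y, z in m, then the turn, a rotation vector about the tool's x, y, z in rad, then the opening, from 0 (shut) to 1 (fully open). A call has 1 to 8 rows; each row shifts and turns the commanded pose from where the row before left it, along the tool's axes as they then stand; what a row does not reach is not made up. A row lasts 1/8 s, in which the tool goes at most 62.5 mm and 10.7 degrees, less where a joint would pass 70% of its speed; a pose out of reach is approached as far as the arm can. A call with a gripper value outside its range is refused whole. The fingers move at their own pace and stop on an object; FORCE is the grip in N (left out, the last holds). Time passes only in rows, so rows that do not move let the fingers close. It gives the time, the measured TCP pose, the force and the opening at its end, in the units of the state.
- bot.read_state(): the state, without advancing time (a new reading comes with each control period).
- optics.read_camera(name): name is "side" or "top" or "wrist"; returns a dict with "image" (400x640x3 uint8, red, green, blue), "z_map" (400x640 float32, m along the optical axis (not along the pixel's ray), 0 where there is no reading), "mtx" (3x3 intrinsics, pixels), "world_from_camera" (4x4, takes a point from camera to world coordinates); the wrist camera has in their place "hand_eye" (4x4, takes a point from camera to tool coordinates, whose origin is the TCP and whose axes are the tool frame's). Camera axes: x right, y down, z forward; pixel columns grow to the right and rows downward; lengths in m; the calibration is good to about 2 mm. The wrist camera is an equidistant fisheye: a pixel r from the principal point sees the ray r / f radians off the axis. A picture is of the moment at which its call begins: read the wrist's pose just before it.
- workorder.finish_job(): hands the job in, once; it reports no verdict.
The state is a dict: "time": time; "q": joint angles; "joint_vel": joint speeds; "joint_torque": joint torques, N m; "tool_pos": TCP position; "tcp_rot": TCP orientation; "wrist_force": force on the tool from outside, world axes, zero at the start; "torque": the same for the moment, N m; "width": opening from 0.0 (shut) to 1.0 (fully open).
Only numpy, scipy, OpenCV 4.12 (cv2) and the standard library are available. Lean on these libraries where they do the work, as an engineer would, in place of code of your own. Each camera call takes 0.05 s, during which the arm holds its last target.

## Task

The magnifier on the soldering bench is all the way down on its stand. Lift its carriage by the grip post until the pawl has passed the second rung from the bottom, then lower it slowly and gently, feeling for the rung, so the pawl sits on that second rung and carries the weight, neither dropping it nor forcing it down on the rung, and let go. Leave the vise, spool and cutters that stand around it where they are.

Things in the scene. Friction and masses are not known exactly. Their poses are not given: they have to be found in the camera images.
- stand: Magnifier stand, fixed to the table. Origin on the table; +x points from the lens towards the column, z up. Steel foot 200 x 170 x 12 mm (x -60 to 140 mm). Column: two upright 12 mm square bars 355 mm tall at x = 70, y = +-46 mm, joined by a head bar at the top. The carriage slides straight up and down on it.
- rung2_nominal (a point): Nominal middle of the second of three level round steel rungs (10 mm diameter, along y, 55 mm apart) between the uprights: stand x = 70 mm, 186 mm above the table. The rung strip is clamped by hand: all three rungs really lie up to 16 mm higher or lower together, differently each time, and this is not measured. The rungs do not give; more than 25 N on one is too much.
- carriage (a joint): Height of the carriage above its lowest position, m: 0 all the way down (start), 0.19 upper stop. It weighs 0.49 to 0.67 kg in all, slides freely (0.5 N friction) and falls if let go unsupported. With its pawl on the first, second or third rung it reads 0.040, 0.095, 0.150, all up to 0.016 more or less together. If lifted past about 0.155 the pawl may clear the third rung and then cannot come back to the second.
- pawl_pivot (a point): Pivot of the pawl on the carriage: a steel bar 8 mm thick, 16 wide, reaching 35 mm to stand +x across the rungs, with a brass tail that tips it level. Going up, a rung pushes its tip down (under 2 N); it swings level again within 0.5 s once the carriage is 25 mm above its resting height on that rung. Going down, the level pawl lands on the rung and holds; pivot then 9 mm above the rung's middle.
- grip_post (a point): Where to grip: an upright black rubber post on the carriage's arm, 50 mm tall, 24 mm along the stand's x, 18 mm along the stand's y (grip it across y, from above). This point is on its axis, 24 mm below its top. It stands at x = -35 mm in the stand's frame, 105 mm in front of the column, 133 mm above the table when the carriage is down. The lens (106 mm wide) lies beyond it, 33 mm lower, centre at x = -120 mm.
- board_vise: Small grey vise, 50 x 90 x 44 mm, holding a green circuit board, on the table under the lens; leave it alone. Origin: centre of its underside.
- solder_spool: Aluminium-grey solder spool, 60 mm wide, 42 mm tall, standing beside the stand (+y side); leave it alone. Origin: centre of its underside.
- cutters: Blue-handled side cutters, about 115 mm long, 10 mm high, lying beside the stand (-y side); leave it alone. Origin: centre of its underside.

How it is judged:
By the outcome, as a careful person would: the job done as asked, in the order asked, and still so for the second after the job is handed in, with the robot touching nothing.
It also fails if it takes over 43 s, if anything falls off the work surface, if the arm or the gripper's body presses on something with over 40 N, if the wrist force passes 120 N, or if a joint passes its speed limit or range.

## Working session

There is one attempt and no reset: what is moved stays moved. The work goes in short steps, Python scripts to look and compute and a shell command to move; the robot and the scene stay as the last step left them, time stands still between calls to the robot, and variables do not carry over. Pictures are saved under pics/ and viewed, and the job is handed in when it is done.

```bash
mkdir -p pics; ls
python3 - <<'E'
from workcell import bot, optics
import cv2, numpy as np
s=bot.read_state(); print({k:np.round(v,3) for k,v in s.items()}, bot.tcp_to_grasp)
for n in ("side","top"):
    c=optics.read_camera(n); cv2.imwrite(f"pics/{n}0.png",c["image"][...,::-1]); np.savez(f"{n}0.npz",**{k:v for k,v in c.items()})
    print(n,np.round(c["mtx"],1),np.round(c["world_from_camera"],3))
E
```

```text
pics
{'time': np.float64(0.0), 'q': array([-1.282,  0.265,  1.605, -0.   ,  1.274, -0.037]), 'joint_vel': array([-0.   , -0.   , -0.   , -0.   , -0.   ,  0.001]), 'joint_torque': array([ 2.0000e-03, -5.1511e+01, -3.6731e+01, -0.0000e+00,  1.3000e-02,
       -0.0000e+00]), 'tool_pos': array([ 0.216, -0.639,  0.198]), 'tcp_rot': array([-0.336,  2.048, -2.043]), 'wrist_force': array([-0.038,  0.057, -0.308]), 'torque': array([-0.02 , -0.009, -0.003]), 'width': np.float64(1.003)} -0.0187
side [[366.5   0.  320.1]
 [  0.  366.5 198.2]
 [  0.    0.    1. ]] [[-0.989 -0.082  0.122  0.461]
 [-0.146  0.635 -0.758  0.715]
 [-0.016 -0.768 -0.64   0.668]
 [ 0.     0.     0.     1.   ]]
top [[370.9   0.  316.1]
 [  0.  370.9 205. ]
 [  0.    0.    1. ]] [[ 0.014 -0.979  0.203  0.407]
 [-1.    -0.013  0.008  0.053]
 [-0.006 -0.203 -0.979  0.859]
 [ 0.     0.     0.     1.   ]]
```

View pics/side0.png

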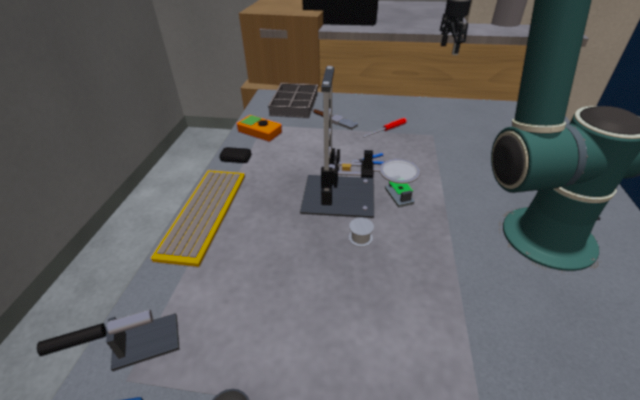

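View pics/top0.png

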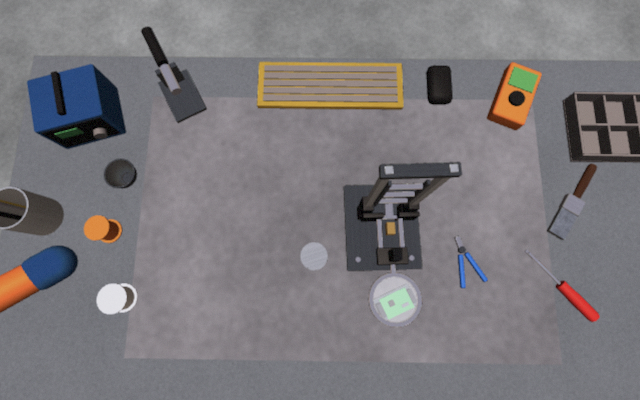

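The side view shows the column at about (328,130) and the post at (368,160). The top view shows the post at about (392,255), the lens at (395,300) and the foot at (383,227). I'll zoom in next.

Run:
```python
import cv2, numpy as np
a=cv2.imread("pics/top0.png")[145:335,290:510]; cv2.imwrite("pics/top0z.png",cv2.resize(a,None,fx=3.1,fy=3.1,interpolation=cv2.INTER_CUBIC))
a=cv2.imread("pics/side0.png")[60:250,280:440]; cv2.imwrite("pics/side0z.png",cv2.resize(a,None,fx=3.1,fy=3.1,interpolation=cv2.INTER_CUBIC))
c=np.load("top0.npz"); z=c["z_map"]; K=c["mtx"]; T=c["world_from_camera"]
v,u=np.mgrid[:400,:640]; P=np.stack([(u-K[0,2])/K[0,0]*z,(v-K[1,2])/K[1,1]*z,z,np.ones_like(z)],-1)@T.T
for v in range(236,276,2): print(v,[ "%.3f,%.3f,%.3f"%tuple(P[v,u,:3]) for u in (380,388,392,396,402)])
# foot points
hsv=cv2.cvtColor(c["image"],cv2.COLOR_RGB2HSV)
m=(abs(P[...,2]-0.012)<.006)&(hsv[...,2]<75)
m[:,:335]=0;m[:,432:]=0;m[:175]=0;m[280:]=0
m=m.astype(np.uint8)*255
cv2.imwrite("pics/mask.png",m)
pts=P[m>0][:,:2]; r=cv2.minAreaRect((pts*1000).astype(np.float32)); print(r,cv2.boxPoints(r))
```

```text
236 ['0.501,-0.072,0.103', '0.512,-0.105,0.011', '0.512,-0.114,0.014', '0.512,-0.123,0.012', '0.501,-0.116,0.105']
238 ['0.496,-0.071,0.106', '0.507,-0.105,0.013', '0.507,-0.114,0.014', '0.508,-0.123,0.012', '0.497,-0.116,0.105']
240 ['0.492,-0.071,0.106', '0.407,0.053,0.859', '0.503,-0.113,0.014', '0.503,-0.123,0.011', '0.493,-0.116,0.104']
242 ['0.488,-0.071,0.104', '0.498,-0.104,0.013', '0.498,-0.113,0.013', '0.498,-0.123,0.013', '0.489,-0.116,0.104']
244 ['0.484,-0.071,0.107', '0.493,-0.104,0.015', '0.494,-0.113,0.012', '0.494,-0.123,0.012', '0.485,-0.115,0.105']
246 ['0.480,-0.071,0.105', '0.489,-0.104,0.012', '0.489,-0.113,0.014', '0.489,-0.122,0.014', '0.480,-0.115,0.106']
248 ['0.476,-0.071,0.105', '0.476,-0.086,0.111', '0.472,-0.087,0.148', '0.472,-0.092,0.158', '0.476,-0.115,0.106']
250 ['0.472,-0.070,0.108', '0.472,-0.086,0.110', '0.468,-0.086,0.150', '0.468,-0.092,0.159', '0.468,-0.104,0.156']
252 ['0.468,-0.070,0.107', '0.468,-0.086,0.107', '0.464,-0.086,0.151', '0.464,-0.092,0.158', '0.464,-0.104,0.155']
254 ['0.464,-0.070,0.107', '0.464,-0.086,0.110', '0.461,-0.086,0.1
[... 716 characters left out ...]
 '0.445,-0.134,0.014']
268 ['0.440,-0.085,0.013', '0.440,-0.103,0.013', '0.436,-0.094,0.104', '0.440,-0.121,0.013', '0.440,-0.135,0.010']
270 ['0.435,-0.086,0.003', '0.436,-0.105,0.003', '0.432,-0.094,0.105', '0.436,-0.123,0.000', '0.436,-0.136,0.004']
272 ['0.431,-0.087,0.001', '0.431,-0.105,0.002', '0.428,-0.094,0.103', '0.429,-0.102,0.106', '0.432,-0.136,0.004']
274 ['0.427,-0.087,0.000', '0.424,-0.086,0.105', '0.425,-0.094,0.104', '0.425,-0.102,0.104', '0.425,-0.114,0.105']
((534.79541015625, -91.25479125976562), (195.76144409179688, 168.1685791015625), 2.3838889598846436) [[ 433.50195    -11.31459  ]
 [ 440.49683   -179.33763  ]
 [ 636.08887   -171.19499  ]
 [ 629.094       -3.1719513]]
```

View pics/top0z.png

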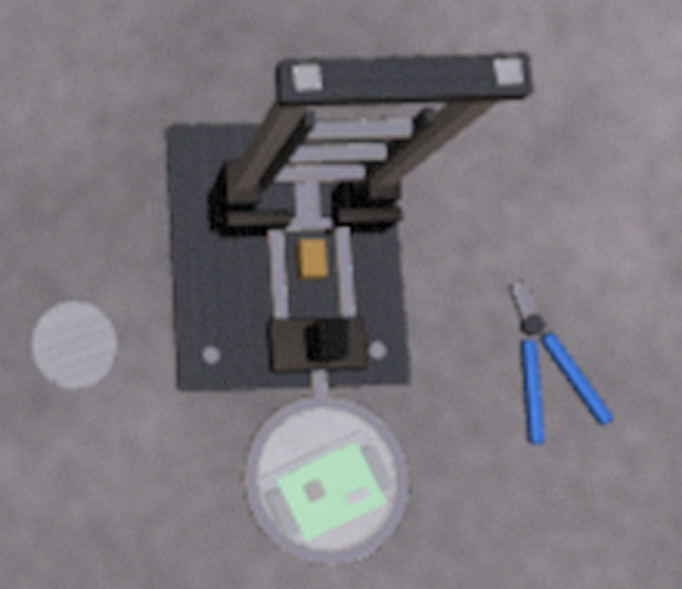

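View pics/side0z.png

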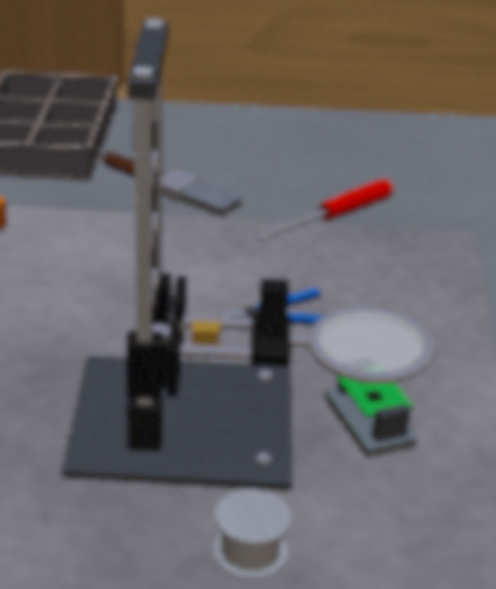

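```bash
cat > h.py <<'E'
import cv2, numpy as np
from scipy.spatial.transform import Rotation as R
def cloud(c):
    z=c["z_map"]; K=c["mtx"]; T=c["world_from_camera"]
    v,u=np.mgrid[:400,:640]; P=np.stack([(u-K[0,2])/K[0,0]*z,(v-K[1,2])/K[1,1]*z,z,np.ones_like(z)],-1)@T.T
    P[z==0]=np.nan
    return P[...,:3]
E
python3 - <<'E'
from h import *
from workcell import bot
c=np.load("top0.npz"); P=cloud(c)
m=(P[...,2]>.153)&(P[...,2]<.165)&(P[...,0]>.43)&(P[...,0]<.49)&(abs(P[...,1]+.1)<.04)
p=P[m]; print("post top",len(p),p.min(0),p.max(0),cv2.minAreaRect((p[:,:2]*1000).astype(np.float32)))
# head bar
m=(P[...,2]>.345)&(P[...,2]<.38)&(P[...,0]>.5)&(abs(P[...,1]+.1)<.12)
p=P[m];print("head",len(p),p.min(0),p.max(0),cv2.minAreaRect((p[:,:2]*1000).astype(np.float32)))
# rungs: bright pixels near column plane
img=c["image"].astype(int)
for u in (396,399,402):
  print(u,[(v,"%.3f %.3f %.3f"%tuple(P[v,u]),int(img[v,u].mean())) for v in range(178,222)])
s=bot.read_state(); print(R.from_rotvec(s["tcp_rot"]).as_matrix().round(3))
E
```

```text
post top 123 [ 0.45102851 -0.10387761  0.15321686] [ 0.47385875 -0.08645035  0.16075836] ((462.4502868652344, -95.16606140136719), (22.817508697509766, 17.43279457092285), 0.14052562415599823)
head 1180 [ 0.55363252 -0.14823582  0.34507371] [ 0.57760358 -0.03245905  0.35769261] ((566.2171020507812, -90.17850494384766), (20.812780380249023, 115.50454711914062), 2.624821662902832)
396 [(178, '0.555 -0.056 0.344', 39), (179, '0.650 -0.129 0.002', 94), (180, '0.648 -0.129 0.003', 120), (181, '0.646 -0.129 0.001', 120), (182, '0.644 -0.130 -0.001', 122), (183, '0.638 -0.127 0.012', 106), (184, '0.569 -0.074 0.259', 122), (185, '0.567 -0.074 0.259', 142), (186, '0.565 -0.074 0.260', 142), (187, '0.563 -0.074 0.260', 145), (188, '0.562 -0.074 0.257', 143), (189, '0.561 -0.075 0.255', 111), (190, '0.621 -0.126 0.012', 69), (191, '0.571 -0.086 0.203', 97), (192, '0.568 -0.085 0.206', 129), (193, '0.566 -0.085 0.206', 143), (194, '0.565 -0.086 0.203', 141), (195, '0.563 -0.086 0.203', 142), (196, '0.562 -0.086 0.200', 122), (197, '0.604 -0.126 0.011', 75), (198, '0.570 -0.096 0.151', 118), (19
[... 3092 characters left out ...]
203, '0.579 -0.128 0.061', 55), (204, '0.576 -0.128 0.063', 16), (205, '0.574 -0.128 0.062', 16), (206, '0.573 -0.128 0.060', 14), (207, '0.570 -0.128 0.060', 20), (208, '0.568 -0.128 0.061', 19), (209, '0.565 -0.127 0.064', 19), (210, '0.563 -0.128 0.061', 26), (211, '0.561 -0.127 0.062', 23), (212, '0.547 -0.113 0.126', 40), (213, '0.545 -0.113 0.124', 55), (214, '0.543 -0.113 0.124', 59), (215, '0.541 -0.113 0.125', 58), (216, '0.539 -0.113 0.122', 42), (217, '0.539 -0.116 0.110', 0), (218, '0.538 -0.117 0.105', 95), (219, '0.536 -0.117 0.105', 118), (220, '0.534 -0.117 0.105', 117), (221, '0.532 -0.117 0.105', 122)]
[[-0.947 -0.001  0.32 ]
 [-0.32   0.002 -0.947]
 [-0.    -1.    -0.002]]
```

The post top sits at (0.462, -0.095, 0.157), which matches the foot and head bar (yaw about 2.5°). The rung tops are at 0.150, 0.205 and 0.260. That puts rung 2's middle near 0.200, about +14 mm, so the resting reading should be about 0.109. The lift should be about 0.142.

```bash
python3 -m handwheel '[[0,0,0,0,0.14,0,0.6],[0,0,0,0,0.143,0,0.6],[-0.019,0,-0.038,0,0,0,0.6],[-0.019,0,-0.038,0,0,0,0.6],[-0.019,0,-0.038,0,0,0,0.6],[-0.019,0,-0.038,0,0,0,0.6],[-0.019,0,-0.038,0,0,0,0.6],[-0.019,0,-0.038,0,0,0,0.6]]' 40
```

```text
time: 1.1
tool_pos: [0.3203, -0.4052, 0.1984]
tcp_rot: [-0.047, 2.201, -2.199]
wrist_force: [1.4, 0.1, -0.0]
width: 0.599
```

```bash
python3 -m handwheel '[[-0.02,0,-0.038,0,0,0,0.6],[-0.02,0,-0.038,0,0,0,0.6],[-0.02,0,-0.038,0,0,0,0.6],[-0.02,0,-0.038,0,0,0,0.6],[-0.02,0,-0.038,0,0,0,0.6],[-0.02,0,-0.038,0,0,0,0.6],[-0.02,0,-0.038,0,0,0,0.6],[0,0,0,0,0,0,0.6]]'
python3 - <<'E'
from h import *
from workcell import bot,optics
s=bot.read_state();M=R.from_rotvec(s["tcp_rot"]).as_matrix();print(M.round(3),s["tool_pos"])
c=optics.read_camera("wrist"); cv2.imwrite("pics/w1.png",c["image"][...,::-1]); print(c["mtx"],c["hand_eye"].round(3))
print("delta tool", M.T@(np.array([.4615,-.095,.199])-s["tool_pos"]))
E
```

```text
time: 2.1
tool_pos: [0.4491, -0.1328, 0.1985]
tcp_rot: [-0.052, 2.199, -2.197]
wrist_force: [-0.2, -0.1, -0.1]
width: 0.6
[[-0.999 -0.001  0.047]
 [-0.047  0.001 -0.999]
 [ 0.    -1.    -0.001]] [ 0.44908987 -0.13276338  0.19849134]
[[309.70691629   0.         320.31822083]
 [  0.         309.70691629 194.47162941]
 [  0.           0.           1.        ]] [[-0.     0.947  0.32  -0.082]
 [ 0.001 -0.32   0.947 -0.175]
 [ 1.     0.    -0.001  0.001]
 [ 0.     0.     0.     1.   ]]
delta tool [-0.01417178 -0.00048508 -0.0371385 ]
```

View pics/w1.png

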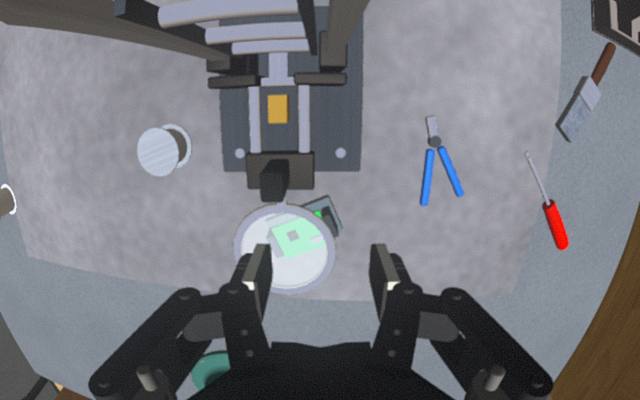

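The wrist picture shows the post at about (275,180) and the lens at (285,250). The camera sits on the column side, about 12 mm from the head bar once at the post. I'll check whether a half turn is possible.

Run:
```python
from workcell import bot
print(bot.read_state()["q"].round(3), [a for a in dir(bot) if a[0]!='_'])
```

```text
[-0.343 -0.135  2.028 -0.     1.249  1.182] ['MotionError', 'read_state', 'tcp_to_grasp']
```

```bash
python3 -m handwheel '[[0.03,0,0,0,-0.05,0,0.6],[0,0,0,0,-0.172,0,0.6],[0,0,0,0,-0.172,0,0.6],[0,0,0,0,-0.172,0,0.6],[0,0,0,0,-0.172,0,0.6],[0,0,0,0,-0.172,0,0.6],[0,0,0,0,-0.172,0,0.6],[0,0,0,0,-0.172,0,0.6]]' && python3 -m handwheel '[[0,0,0,0,-0.172,0,0.6],[0,0,0,0,-0.172,0,0.6],[0,0,0,0,-0.172,0,0.6],[0,0,0,0,-0.172,0,0.6],[0,0,0,0,-0.172,0,0.6],[0,0,0,0,-0.172,0,0.6],[0,0,0,0,-0.172,0,0.6],[0,0,0,0,-0.172,0,0.6]]' && python3 -m handwheel '[[0,0,0,0,-0.172,0,0.6],[0,0,0,0,-0.172,0,0.6],[0,0,0,0,-0.172,0,0.6],[0,0,0,0,0,0,0.6]]'
python3 - <<'E'
from h import *
from workcell import bot,optics
s=bot.read_state();M=R.from_rotvec(s["tcp_rot"]).as_matrix();print(M.round(4),s["tool_pos"],s["q"].round(2),np.degrees(np.arctan2(M[1,0],M[0,0])))
print("delta tool", M.T@(np.array([.4615,-.095,.199])-s["tool_pos"]))
E
```

```text
time: 3.15
tool_pos: [0.4179, -0.1376, 0.1986]
tcp_rot: [-1.07, 1.406, -1.405]
wrist_force: [0.0, 0.1, -0.2]
width: 0.602
time: 4.15
tool_pos: [0.4179, -0.1376, 0.1986]
tcp_rot: [-1.54, 0.365, -0.364]
wrist_force: [-0.9, 0.4, 0.3]
width: 0.595
time: 4.65
tool_pos: [0.418, -0.1374, 0.1987]
tcp_rot: [-1.571, -0.034, 0.035]
wrist_force: [0.3, -0.6, -0.3]
width: 0.599
[[ 9.99e-01 -6.00e-04 -4.37e-02]
 [ 4.37e-02 -3.00e-04  9.99e-01]
 [-6.00e-04 -1.00e+00 -3.00e-04]] [ 0.41801632 -0.13742463  0.19865217] [-0.37 -0.19  2.08 -0.    1.26 -1.99] 2.5068798194620516
delta tool [ 0.04529745 -0.00038804  0.04048198]
```

```bash
python3 -m handwheel '[[0.0225,0,0.02,0,0,0,0.6],[0.0225,0,0.0205,0,0,0,0.6],[0,0,0,0,0,0,0.6],[0,0,0,0,0,0,0.6]]'
python3 - <<'E'
from h import *
from workcell import bot,optics
s=bot.read_state();M=R.from_rotvec(s["tcp_rot"]).as_matrix();p=s["tool_pos"]
c=optics.read_camera("wrist"); cv2.imwrite("pics/w2.png",c["image"][...,::-1]); 
K=c["mtx"];H=c["hand_eye"]
v,u=np.mgrid[:400,:640].astype(float); a=(u-K[0,2]);b=(v-K[1,2]);r=np.hypot(a,b)+1e-9;th=r/K[0,0]
z=c["z_map"]; X=np.stack([a/r*np.tan(th)*z,b/r*np.tan(th)*z,z,np.ones_like(z)],-1)@H.T
P=X[...,:3]@M.T+p
m=(z>0)&(P[...,2]>.150)&(P[...,2]<.163)&(abs(P[...,0]-.46)<.03)&(abs(P[...,1]+.095)<.016)
q=P[m];print(p,len(q),q.min(0),q.max(0),cv2.minAreaRect((q[:,:2]*1000).astype(np.float32)))
E
```

```text
time: 5.15
tool_pos: [0.4611, -0.0944, 0.1986]
tcp_rot: [-1.571, -0.035, 0.037]
wrist_force: [-0.6, -0.6, -0.8]
width: 0.6
[ 0.46112147 -0.09436393  0.19857711] 758 [ 0.44836778 -0.10516367  0.15002401] [ 0.47259756 -0.08608781  0.15853312] ((460.52105712890625, -95.6239013671875), (24.051517486572266, 18.443735122680664), 2.0865671634674072)
```

View pics/w2.png

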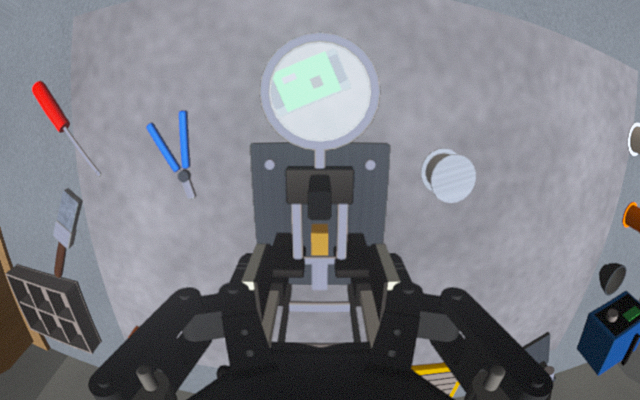

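The post at (319,195) lies midway between the pads at about (255,270) and (388,270). The measured offset is only about 1 mm in y. Descending.

```bash
python3 -m handwheel '[[0,0.015,-0.001,0,0,0,0.6],[0,0.02,0,0,0,0,0.6],[0,0.02,0,0,0,0,0.6],[0,0.015,0,0,0,0,0.6],[0,0.01,0,0,0,0,0.6],[0,0,0,0,0,0,0.6],[0,0,0,0,0,0,0.6]]'; python3 -m handwheel '[[0,0,0,0,0,0,0.35],[0,0,0,0,0,0,0.2],[0,0,0,0,0,0,0.0],[0,0,0,0,0,0,0.0],[0,0,0,0,0,0,0.0]]' 50
```

```text
time: 6.08
tool_pos: [0.4624, -0.095, 0.1195]
tcp_rot: [-1.571, -0.038, 0.036]
wrist_force: [-0.1, -0.5, -0.2]
width: 0.6
time: 6.7
tool_pos: [0.4624, -0.0953, 0.1198]
tcp_rot: [-1.571, -0.038, 0.036]
wrist_force: [-1.8, -2.1, 4.7]
width: 0.19
```

Gripped, with the opening at about 16 mm on the rubber post. Now a gentle lift.

```bash
python3 -m handwheel '[[0,-0.004,0,0,0,0,0],[0,-0.006,0,0,0,0,0],[0,-0.005,0,0,0,0,0],[0,0,0,0,0,0,0]]'; python3 -m handwheel '[[0,-0.008,0,0,0,0,0],[0,-0.01,0,0,0,0,0],[0,-0.01,0,0,0,0,0],[0,-0.01,0,0,0,0,0],[0,-0.007,0,0,0,0,0],[0,0,0,0,0,0,0]]'
```

```text
time: 7.2
tool_pos: [0.4623, -0.0952, 0.1335]
tcp_rot: [-1.571, -0.038, 0.036]
wrist_force: [4.8, -3.1, -4.7]
width: 0.188
time: 7.95
tool_pos: [0.4623, -0.0952, 0.1786]
tcp_rot: [-1.571, -0.038, 0.036]
wrist_force: [5.0, -4.0, -5.5]
width: 0.184
```

```bash
python3 -m handwheel '[[0,-0.008,0,0,0,0,0],[0,-0.012,0,0,0,0,0],[0,-0.012,0,0,0,0,0],[0,-0.012,0,0,0,0,0],[0,-0.012,0,0,0,0,0],[0,-0.012,0,0,0,0,0],[0,-0.01,0,0,0,0,0],[0,-0.004,0,0,0,0,0]]'; python3 -m handwheel '[[0,0,0,0,0,0,0],[0,0,0,0,0,0,0],[0,0,0,0,0,0,0],[0,0,0,0,0,0,0],[0,0,0,0,0,0,0],[0,0,0,0,0,0,0]]'
python3 - <<'E'
from h import *
from workcell import bot,optics
print(bot.read_state()["tool_pos"])
for n in ("side","top","wrist"):
    c=optics.read_camera(n); I=c["image"][...,::-1]; cv2.imwrite(f"pics/{n}2.png",I)
    if n=="side": cv2.imwrite("pics/side2z.png",cv2.resize(I[60:230,290:430],None,fx=3.5,fy=3.5,interpolation=cv2.INTER_CUBIC)); P=cloud(c); np.save("side2P.npy",P)
E
```

```text
time: 8.95
tool_pos: [0.4623, -0.0952, 0.2603]
tcp_rot: [-1.571, -0.038, 0.037]
wrist_force: [5.5, -4.9, -5.2]
width: 0.186
time: 9.7
tool_pos: [0.4622, -0.0952, 0.2598]
tcp_rot: [-1.571, -0.037, 0.037]
wrist_force: [5.0, -5.0, -4.4]
width: 0.184
[ 0.46224721 -0.09519242  0.25979577]
```

View pics/side2z.png

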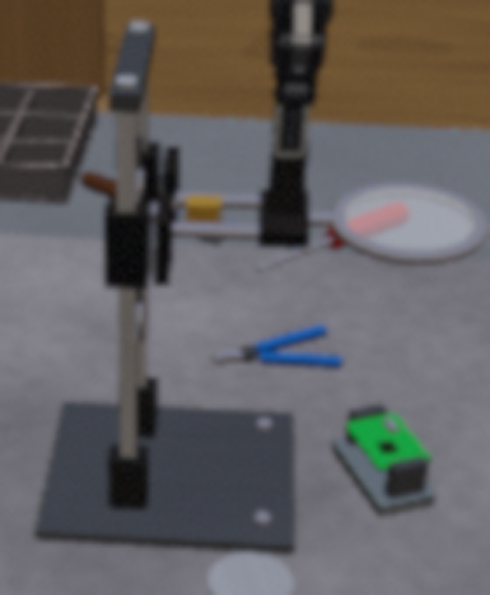

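View pics/wrist2.png

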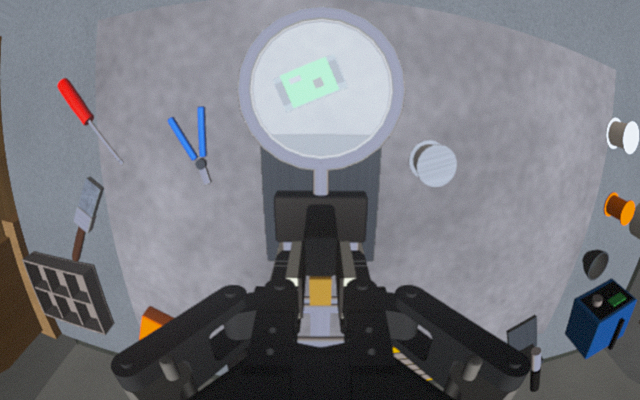

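The side view shows the carriage well up, with the brass tail level at about (203,208) in the zoomed picture. The gripper holds the post and the vise, spool and cutters are untouched. Next I'll check the actual carriage height for slip and whether the pawl is level.

Run:
```python
from h import *
from workcell import optics
def stats(c,lab):
    P=cloud(c); hsv=cv2.cvtColor(c["image"],cv2.COLOR_RGB2HSV)
    br=(hsv[...,0]>14)&(hsv[...,0]<28)&(hsv[...,1]>120)&(abs(P[...,0]-.51)<.05)&(abs(P[...,1]+.095)<.04)
    q=P[br]; print(lab,"brass",len(q),np.nanpercentile(q,[5,50,95],axis=0).round(4).tolist())
    m=(abs(P[...,0]-.345)<.08)&(abs(P[...,1]+.095)<.08)&(P[...,2]>.07)&(P[...,2]<.3)
    print(lab,"lens z",m.sum(),np.nanmedian(P[m][:,2]))
stats(dict(np.load("side0.npz")),"s0");stats(dict(np.load("top0.npz")),"t0")
stats(optics.read_camera("side"),"s1")
```

```text
s0 brass 46 [[0.5098, -0.0988, 0.1021], [0.518, -0.0876, 0.1086], [0.527, -0.0837, 0.111]]
s0 lens z 762 0.10155039552517264
t0 brass 108 [[0.5059, -0.099, 0.0944], [0.516, -0.0909, 0.111], [0.5263, -0.0848, 0.114]]
t0 lens z 2267 0.10410841799404036
s1 brass 67 [[0.4828, -0.0968, 0.2402], [0.5152, -0.0858, 0.2487], [0.5269, -0.0687, 0.4217]]
s1 lens z 803 0.241518114616111
```

Run:
```python
import cv2
a=cv2.imread("pics/top2.png")[120:320,280:500]; cv2.imwrite("pics/top2z.png",cv2.resize(a,None,fx=2.9,fy=2.9,interpolation=cv2.INTER_CUBIC))
```

```text
(no output)
```

View pics/top2z.png

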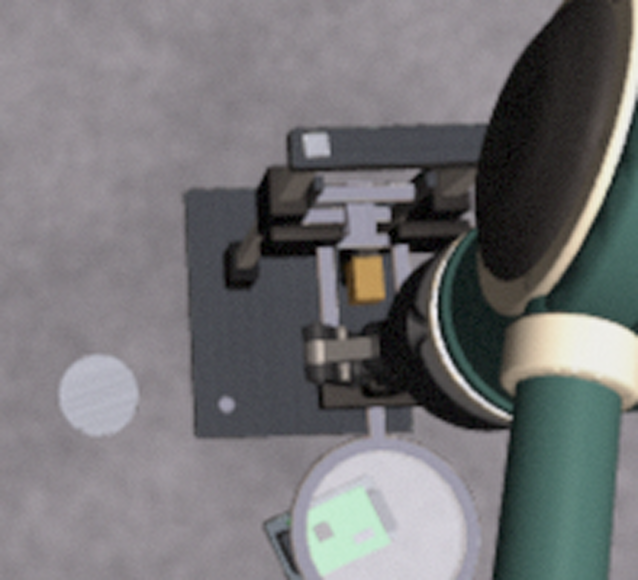

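The carriage is at about 0.140 with no slip. The brass tail rose by the same amount, so the pawl is level above rung 2. I expect contact about 31 mm lower, so I'll lower slowly.

```bash
python3 -m handwheel '[[0,0.002,0,0,0,0,0],[0,0.0025,0,0,0,0,0],[0,0.0025,0,0,0,0,0],[0,0.0025,0,0,0,0,0],[0,0.0025,0,0,0,0,0],[0,0.0025,0,0,0,0,0],[0,0.0025,0,0,0,0,0],[0,0.002,0,0,0,0,0]]'; python3 -m handwheel '[[0,0.001,0,0,0,0,0],[0,0.001,0,0,0,0,0],[0,0.001,0,0,0,0,0]]'
```

```text
time: 10.9
tool_pos: [0.4622, -0.0952, 0.2408]
tcp_rot: [-1.571, -0.038, 0.037]
wrist_force: [5.2, -3.4, -4.9]
width: 0.182
time: 11.28
tool_pos: [0.4623, -0.0952, 0.2379]
tcp_rot: [-1.571, -0.038, 0.037]
wrist_force: [4.2, -3.1, -4.5]
width: 0.183
```

```bash
for i in 1 2; do python3 -m handwheel '[[0,0.001,0,0,0,0,0],[0,0.001,0,0,0,0,0]]' | grep -E "time|pos|force"; done; python3 -m handwheel '[[0,0.001,0,0,0,0,0]]' | grep -E "time|pos|force"
```

```text
time: 11.52
tool_pos: [0.4623, -0.0952, 0.2359]
wrist_force: [5.2, -3.5, -5.2]
time: 11.78
tool_pos: [0.4623, -0.0952, 0.2339]
wrist_force: [4.2, -4.1, -5.6]
time: 11.9
tool_pos: [0.4623, -0.0952, 0.2329]
wrist_force: [5.4, -3.9, -4.9]
```

```bash
python3 -m handwheel '[[0,0.001,0,0,0,0,0]]' | grep -E "time|pos|force"
```

```text
time: 12.02
tool_pos: [0.4622, -0.0952, 0.2319]
wrist_force: [4.7, -3.6, -4.4]
```

```bash
python3 -m handwheel '[[0,0.001,0,0,0,0,0]]' | grep -E "time|pos|force"
```

```text
time: 12.15
tool_pos: [0.4623, -0.0952, 0.2309]
wrist_force: [3.9, -4.1, -6.4]
```

```bash
python3 -m handwheel '[[0,0.0005,0,0,0,0,0]]' | grep -E "time|pos|force"
```

```text
time: 12.28
tool_pos: [0.4623, -0.0952, 0.2304]
wrist_force: [5.0, -4.7, -4.9]
```

```bash
python3 -m handwheel '[[0,0.0005,0,0,0,0,0]]' | grep -E "pos|force"
```

```text
tool_pos: [0.4623, -0.0952, 0.2299]
wrist_force: [4.5, -4.1, -5.1]
```

```bash
python3 -m handwheel '[[0,0.0005,0,0,0,0,0]]' | grep -E "pos|force"
```

```text
tool_pos: [0.4623, -0.0952, 0.2295]
wrist_force: [4.5, -4.3, -4.6]
```

```bash
python3 -m handwheel '[[0,0.0005,0,0,0,0,0]]' | grep -E "pos|force"
```

```text
tool_pos: [0.4623, -0.0952, 0.2289]
wrist_force: [5.5, -3.8, -4.6]
```

```bash
python3 -m handwheel '[[0,0.0005,0,0,0,0,0]]' | grep -E "pos|force"
```

```text
tool_pos: [0.4622, -0.0952, 0.2284]
wrist_force: [4.9, -4.3, -4.8]
```

```bash
python3 -m handwheel '[[0,0.0006,0,0,0,0,0]]' | grep -E "pos|force"
```

```text
tool_pos: [0.4623, -0.0952, 0.228]
wrist_force: [4.6, -3.7, -2.4]
```

```bash
python3 -m handwheel '[[0,0.0006,0,0,0,0,0]]' | grep -E "pos|force"
```

```text
tool_pos: [0.4623, -0.0952, 0.2279]
wrist_force: [3.8, -3.7, -1.0]
```

The rung is felt at about 0.228: the hanging load falls from -4.8 to -1.0 N. I'll ease the rest of the weight onto it.

```bash
python3 -m handwheel '[[0,0.0004,0,0,0,0,0]]' | grep -E "pos|force"
```

```text
tool_pos: [0.4623, -0.0952, 0.2279]
wrist_force: [3.1, -3.6, -0.6]
```

```bash
python3 -m handwheel '[[0,0,0,0,0,0,0],[0,0,0,0,0,0,0]]' | grep -E "time|pos|force"
```

```text
time: 13.4
tool_pos: [0.4623, -0.0952, 0.2279]
wrist_force: [2.7, -4.2, -1.1]
```

```bash
python3 -m handwheel '[[0,0.0004,0,0,0,0,0],[0,0,0,0,0,0,0]]' | grep -E "pos|force"
python3 - <<'E'
from workcell import bot
import numpy as np
for i in range(3):
    s=bot.read_state();print(s["wrist_force"].round(2),s["torque"].round(2),s["tool_pos"].round(5))
E
```

```text
tool_pos: [0.4623, -0.0952, 0.2278]
wrist_force: [1.9, -5.1, 2.0]
[ 1.87 -5.08  2.03] [-0.76 -0.5   0.01] [ 0.46229 -0.09521  0.22784]
[ 1.87 -5.08  2.03] [-0.76 -0.5   0.01] [ 0.46229 -0.09521  0.22784]
[ 1.87 -5.08  2.03] [-0.76 -0.5   0.01] [ 0.46229 -0.09521  0.22784]
```

The rung now carries the full weight: the wrist reads +2 N, so the rung has about 7 N on it. Let go.

```bash
python3 -m handwheel '[[0,0,0,0,0,0,0.3],[0,0,0,0,0,0,0.45],[0,0,0,0,0,0,0.6],[0,0,0,0,0,0,0.6]]'
python3 - <<'E'
from h import *
from workcell import optics,bot
c=optics.read_camera("side");P=cloud(c);m=(abs(P[...,0]-.345)<.08)&(abs(P[...,1]+.095)<.08)&(P[...,2]>.07)&(P[...,2]<.3)
print("lens z",np.nanmedian(P[m][:,2]),"start .1016")
c=optics.read_camera("wrist"); cv2.imwrite("pics/w3.png",c["image"][...,::-1])
E
```

```text
time: 14.15
tool_pos: [0.4615, -0.0945, 0.2272]
tcp_rot: [-1.57, -0.037, 0.038]
wrist_force: [-0.3, 0.3, 0.5]
width: 0.592
lens z 0.2095269444053489 start .1016
```

View pics/w3.png

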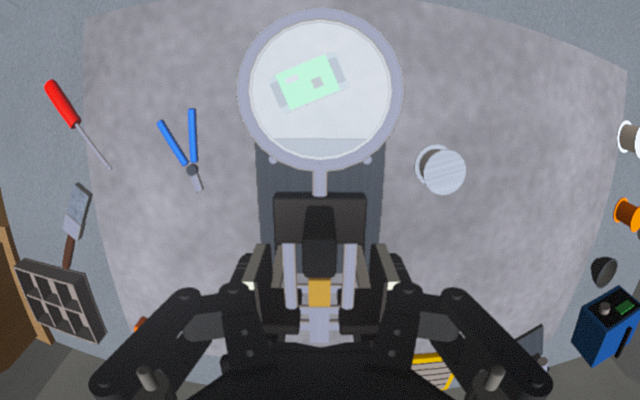

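The fingers are clear on both sides of the post at (319,240), with pads at about 258 and 382. The carriage stays at about 0.108. Retreating straight up, then back.

```bash
python3 -m handwheel '[[0,-0.008,0,0,0,0,0.6],[0,-0.015,0,0,0,0,0.6],[0,-0.02,0,0,0,0,0.6],[0,-0.02,0,0,0,0,0.6],[0,-0.02,0,0,0,0,0.6],[0,-0.015,0,0,0,0,0.6],[0,0,0,0,0,0,0.6]]'; python3 -m handwheel '[[0,0,-0.02,0,0,0,0.6],[0,0,-0.03,0,0,0,0.6],[0,0,-0.03,0,0,0,0.6],[0,0,-0.03,0,0,0,0.6],[0,0,-0.03,0,0,0,0.6],[0,0,-0.02,0,0,0,0.6],[0,0,0,0,0,0,0.6],[0,0,0,0,0,0,0.6]]'
python3 - <<'E'
from h import *
from workcell import optics
c=optics.read_camera("side");I=c["image"][...,::-1];P=cloud(c);m=(abs(P[...,0]-.345)<.08)&(abs(P[...,1]+.095)<.08)&(P[...,2]>.07)&(P[...,2]<.3)
print("lens z",np.nanmedian(P[m][:,2]))
t=optics.read_camera("top")["image"][...,::-1]
a=cv2.resize(I[60:250,280:440],None,fx=2.4,fy=2.4);b=cv2.resize(t[130:335,290:470],(400,456))
cv2.imwrite("pics/end.png",np.hstack([a,b]))
E
```

```text
time: 15.12
tool_pos: [0.4627, -0.095, 0.3273]
tcp_rot: [-1.571, -0.039, 0.035]
wrist_force: [0.2, 0.2, -0.5]
width: 0.603
time: 16.12
tool_pos: [0.4692, -0.2539, 0.3251]
tcp_rot: [-1.569, -0.037, 0.038]
wrist_force: [0.2, -0.1, 0.4]
width: 0.6
lens z 0.20964853374247547
```

View pics/end.png

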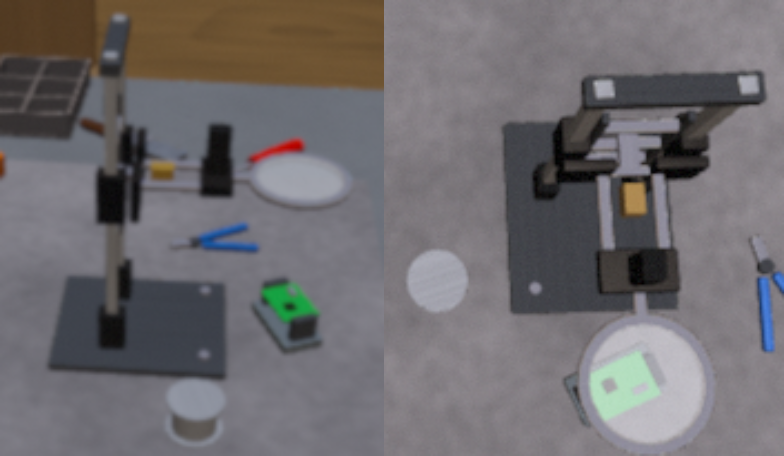

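The carriage rests on rung 2 with its lens at 0.2096. The pawl and brass tail are level, and the spool, vise and cutters are in place. The arm is clear, so I'm handing in.

```bash
python3 -c "
from workcell import workorder
print(workorder.finish_job())"
```

```text
the job is handed in; nothing more can be done
None
```

The magnifier's pawl is resting on the second rung and carrying the weight. I let go and handed the job in at about 16 s of the 43 s allowed.

- **Lift:** I gripped the post across y from above and raised the carriage to about 0.140, then waited 0.75 s. The pawl was level, about 32 mm above its resting height on that rung.
- **Landing:** I lowered it in steps down to about 0.5 mm and felt the rung at carriage height about 0.108. The camera estimate beforehand was 0.109, which puts the rung strip about 13 to 14 mm above nominal. At the end the wrist read only +2 N, so I estimate about 7 N on the rung, against the 25 N limit.
- **Last checks:** The lens height was the same after letting go and after retreating (0.2095 and 0.2096 m, against about 0.102 m at the start). The final pictures show the pawl level and the vise, spool and cutters where they were. The arm was clear, with almost no force at the wrist.
- **Sideways force:** While I held the post, the wrist showed 4 to 5 N sideways in both x and y. I put this down to a slight misalignment of the grip, and it went away on release. No check failed.

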